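Lap a sharpening stone flat with steady pressure

TASK

Take the blue-handled lapping block out of its grey tray and flatten the sharpening stone with it: lay it flat and lengthwise on the end of the stone nearest you, slide it in one slow stroke to the far end and then back again to the near end, until its plate is level with the end of the stone each time, keeping the stone pressed about 3 mm down into its sprung holder all the way and never hard against the bottom. Then lift the block off and set it back flat in the tray, handle up, without disturbing the other things on the worktop.

Things in the scene. Friction and masses are not known exactly. Their poses are not given: they have to be found in the camera images.
- block: lapping block, loose, about 0.25 kg: steel plate 70 (x) x 64 (y) x 8 mm with a blue bar handle on top, 60 long (x) x 24 wide (y), from 8 to 42 mm above the underside. Grip the handle across its 24 mm, from above. Origin: centre of the plate's underside; x along the handle, z up. It starts in the tray, lying roughly along the tray's x
- tray: fixed grey drip tray, open on top, 98 (x) x 90 (y) mm outside, inside 90 x 82 mm, rim 12 mm high, floor 4 mm thick. Origin: centre of its underside on the worktop; z up. Left or right of the stone
- holder: fixed dark wooden holder, 190 (x) x 80 (y) mm, base 10 mm thick, with a low black cheek at each end (top at 28 mm, below the stone's face). Origin: centre of its underside on the worktop; x runs along the stone towards the end far from the robot, z up. It carries the stone, centred
- stone_top (a point): the stone: 170 (x) x 60 (y) mm, reddish on top, white below. This point is fixed to the holder, at the centre of the stone's upper face when nothing presses on it: 45 mm above the worktop; axes as the holder's, the stone's ends at x = -85 and +85 mm. The block's plate is level with an end when its centre is 50 mm from the middle
- stone (a joint): how far the stone has sunk into its holder, m: 0 free (up), 0.010 hard against the bottom. It moves straight down without tipping wherever it is pressed, on springs: begins to sink at about 3 N, then 1.5 N more per mm (3 mm is about 7.5 N, 6 mm about 12 N), and comes back up when released.
- tin: bystander, loose: low food tin, 86 mm across, 40 high; origin under its centre
- garlic: bystander, loose: garlic bulb, 50 mm; origin under its centre
- spice_jar: bystander, loose: spice jar with red cap, 45 mm across, 106 high; origin under its centre
- timer: bystander, loose: green and white kitchen timer, 65 mm across, 58 high; origin under its centre

How it is judged:
By the outcome, as a careful person would: the job done as asked, in the order asked, and still so for the second after the job is handed in, with the robot touching nothing.
It also fails if it takes over 61 s, if anything falls off the work surface, if the arm or the gripper's body presses on something with over 40 N, if the wrist force passes 120 N, or if a joint passes its speed limit or range.

ROBOT

A 7-joint arm with a two-finger parallel gripper is mounted at the origin on a cart in front of the work surface, level with it; the furniture and walls round the work are solid. World frame = base frame: x ahead of the robot, y to its left, z up, the work surface at z = 0. Lengths are in mm, angles in rad, forces in N, time in s.
With the tool pointing down it reaches from about 400 to 875 mm from the base axis. Payload 4.4 kg.
Tool frame: the origin (TCP) lies on the centre line of the jaws, within the pads' length; the fingertips stand 25 mm ahead of it and the grasp point (between the pads) lies 6 mm ahead of it (ctrl.finger_overhang is the distance from the TCP to the fingertips, in mm); z points along the fingers, y is the line along which they close (so a half turn about z gives the same grasp; the last joint's range is limited). The gripper opens to 85 mm and grips with 20 to 120 N. Pads are 22 mm wide; open, the fingers measure 114 mm over their backs; the gripper's body (76 mm by 85 mm) begins 54 mm behind the grasp point. The pads swing forward as they close: fully open they stand 13 mm farther back than shut.
Start: joints at [1.219, 0.628, 0.038, 1.517, -0.027, 0.996, -0.02], TCP at [183.278, -623.64, 256.313] pointing down, gripper open.
Joint ranges: [-3.06, 3.06], [-0.37, 2.12], [-1.25, 1.32], [0.18, 2.47], [-1.1, 4.24], [0.23, 1.98], [-2.94, 2.94]. Speed limits (rad/s): [2.57, 2.57, 3.14, 3.14, 3.14, 3.14, 3.14].

INTERFACE

Orientations are given as [roll, pitch, yaw] about the fixed x, y, z axes, in that order (R = Rz(yaw) Ry(pitch) Rx(roll)).
In Python, from cell import ctrl gives the robot as it stands. The module is installed in compiled form; this text tells all that it offers.
- The arm moves only by the tool play_rows, never from a script. Its argument "targets" is a list of rows, each a list of 5 numbers: the closure, from 0 (fully open) to 1 (shut), then the shift along the tool's x, y, z in cm, then the turn about the tool's z in degrees. In form: [[gripper, dx, dy, dz, spin], ...]. A call has 1 to 10 rows; each row is the pose to reach, as a shift and turn from the pose commanded when the call began, along the tool's axes at that moment; what a row does not reach only later rows make up. A row lasts 1/10 s, in which the tool goes at most 50 mm and 8.59 degrees, less where a joint would pass 70% of its speed; a pose out of reach is approached as far as the arm can. A call with a gripper value outside its range is refused whole. The fingers move at their own pace and stop on an object; the grip force is fixed at half the most. Time passes only in rows, so rows that repeat a pose let the fingers close. It gives the time, the measured TCP pose, the force, the opening and the grip force at its end, in the units of the state.
- ctrl.read_state(): the state, without advancing time (a new reading comes with each control period).
- ctrl.get_image(name): name is "scene" or "top"; returns (picture, depth): 420x560x3 uint8, red, green, blue; 420x560 float32, mm along the optical axis (not along the pixel's ray), 0 where there is no reading.
- ctrl.calibration(name): a dict with "vfov" (degrees; the focal length in pixels is half the picture's height over the tangent of half this angle, whatever the lens; pixels are square), "cx", "cy" (the principal point, pixels), "extrinsics" (4x4, takes a point from camera to world coordinates). Camera axes: x right, y down, z forward; pixel columns grow to the right and rows downward; lengths in mm; the calibration is good to about 2 mm. A picture is of the moment at which its call begins. calibration takes no time and is no camera call.
- ctrl.finish_job(): hands the job in; it is judged then, once.
Trained networks look in the newest picture that a camera, given by its name, has taken for a name from the list of things; names that differ only in an ending like _2 or _b are one class to them, and where a whole thing is asked for, a point or a joint stands for the part that bears it (a point fixed in the world has none). Each returns a list of dicts, best first, with "confidence" (0 to 1); they miss things now and then, are a little off and sometimes report something else, mostly with a low value. They report only what shows in the picture. A call takes as long as a camera call.
- ctrl.search_frame(camera, name): "bbox" ([left, top, right, bottom] in pixels, round what is visible of it).
- ctrl.trace(camera, name): "pixels" (420x560 bool, what is visible of it) and "bbox" ([left, top, right, bottom] in pixels, round what is visible of it).
The state is a dict: "clock": time; "qpos": joint angles; "qd": joint speeds; "tau": joint torques, N m; "eef_pos": TCP position; "tool_rot": TCP orientation; "force": force on the tool from outside, world axes, zero at the start; "torque": the same for the moment, N m; "width": finger opening in mm; "gripper_force": force on a finger pad.
Only numpy, scipy, OpenCV 4.12 (cv2) and the standard library are available. Lean on these libraries where they do the work, as an engineer would, in place of code of your own. Each camera call takes 0.05 s, during which the arm holds its last target. There are 200 camera calls.

## Working session

There is one attempt and no reset: what is moved stays moved. The work goes in short steps, Python scripts to look and compute and a tool call to move; the robot and the scene stay as the last step left them, time stands still between calls to the robot, and variables do not carry over. Pictures are saved under pics/ and viewed, at most 10 in all, crops included, and the job is handed in when it is done.

Besides the shell and the picture viewer there is one more tool, called after ">>>" by a JSON object that holds its "api" and its "payload", one argument or row to a line. play_rows: Moves the arm, as the interface text tells. Its arguments: {"type":"object","properties":{"targets":{"type":"array"}},"required":["targets"]}

```bash
mkdir -p pics; cat > h.py <<'E'
import numpy as np, cv2
from cell import ctrl
def cloud(cam,depth):
    c=ctrl.calibration(cam); H,W=depth.shape
    f=H/2/np.tan(np.radians(c["vfov"])/2)
    v,u=np.mgrid[:H,:W]
    P=np.stack([(u-c["cx"])/f*depth,(v-c["cy"])/f*depth,depth],-1)
    E=np.array(c["extrinsics"]); return P@E[:3,:3].T+E[:3,3]
E
python3 - <<'E'
from h import *
s=ctrl.read_state(); print({k:np.round(v,3) for k,v in s.items()})
ims=[]
for cam in("scene","top"):
    im,d=ctrl.get_image(cam); P=cloud(cam,d); ims.append(im)
    cv2.imwrite(f"pics/{cam}0.png",im[:,:,::-1])
    np.savez(f"{cam}0.npz",P=P,d=d,im=im)
    for n in("block","tray","holder","stone","tin","garlic","spice_jar","timer"):
        for r in ctrl.trace(cam,n)[:2]:
            m=r["pixels"]&(d>0); p=P[m]
            print(cam,n,round(r["confidence"],2),r["bbox"],np.round(np.median(p,0)),np.round(np.percentile(p,[2,98],axis=0)).tolist() if len(p) else "")
E
```

```text
{'clock': np.float64(0.0), 'qpos': array([ 1.219,  0.629,  0.038,  1.518, -0.027,  0.996, -0.02 ]), 'qd': array([-0.002, -0.001,  0.001,  0.001, -0.   ,  0.002, -0.   ]), 'tau': array([-0.0000e+00, -5.6340e+01,  1.2260e+00, -1.9344e+01,  1.1000e-02,
        1.1000e-02, -0.0000e+00]), 'eef_pos': array([ 183.149, -623.061,  255.39 ]), 'tool_rot': array([-3.14 , -0.   ,  0.286]), 'force': array([-0.623,  0.466,  0.277]), 'torque': array([-0.054, -0.017,  0.006]), 'gripper_force': np.float64(0.0), 'width': np.float64(85.272)}
scene block 0.58 [209.5, 245.0, 253.0, 289.2] [587. -80.  13.] [[564.0, -116.0, 7.0], [629.0, -55.0, 47.0]]
scene tray 0.93 [197.5, 245.7, 266.0, 301.5] [569. -64.   6.] [[546.0, -126.0, 1.0], [643.0, -38.0, 14.0]]
scene holder 0.94 [283.7, 193.2, 355.2, 281.0] [ 575. -250.   44.] [[505.0, -300.0, 2.0], [687.0, -212.0, 47.0]]
scene stone 0.69 [288.5, 192.9, 347.6, 266.6] [ 585. -257.   45.] [[515.0, -301.0, 12.0], [680.0, -219.0, 47.0]]
scene tin 0.57 [358.6, 181.6, 402.4, 223.5] [ 606. -408.   36.] [[575.0, -456.0, 1.0], [657.0, -374.0, 40.0]]
scene garlic 0.95 [39
[... 921 characters left out ...]
[[521.0, -299.0, 41.0], [677.0, -225.0, 47.0]]
top stone 0.24 [350.8, 258.0, 371.1, 276.0] [ 502. -408.   33.] [[481.0, -430.0, 1.0], [522.0, -391.0, 47.0]]
top tin 0.6 [340.5, 194.4, 384.6, 236.0] [ 615. -415.   36.] [[576.0, -456.0, 6.0], [654.0, -375.0, 40.0]]
top garlic 0.84 [350.3, 257.5, 370.7, 276.1] [ 502. -406.   33.] [[479.0, -429.0, -2.0], [522.0, -390.0, 47.0]]
top spice_jar 0.89 [345.5, 165.8, 374.7, 191.0] [ 694. -399.  104.] [[677.0, -423.0, 12.0], [717.0, -383.0, 108.0]]
top timer 0.62 [179.7, 135.4, 209.2, 163.0] [764. -29.  47.] [[741.0, -56.0, 6.0], [791.0, 9.0, 58.0]]
top timer 0.49 [205.2, 207.8, 236.3, 239.1] [596. -91.  13.] [[564.0, -118.0, 7.0], [631.0, -57.0, 47.0]]
```

```bash
python3 - <<'E'
from h import *
a=np.load("scene0.npz");b=np.load("top0.npz")
def rect(P,lab):
    r=cv2.minAreaRect(P[:,:2].astype(np.float32)); c=P[:,:2].mean(0)
    w,v=np.linalg.eigh(np.cov(P[:,:2].T)); ang=np.degrees(np.arctan2(v[1,1],v[0,1]))
    print(lab,len(P),"mean",np.round(P.mean(0),1),"rect",np.round(r[0],1),np.round(r[1],1),round(r[2],1),"pca",round(ang,1),"z sd",round(P[:,2].std(),2))
for n,z in(("scene",a),("top",b)):
    P=z["P"].reshape(-1,3); im=z["im"].reshape(-1,3).astype(int)
    ok=z["d"].ravel()>0
    def box(x0,x1,y0,y1,z0,z1): return ok&(P[:,0]>x0)&(P[:,0]<x1)&(P[:,1]>y0)&(P[:,1]<y1)&(P[:,2]>z0)&(P[:,2]<z1)
    m=box(490,710,-320,-200,41,50); rect(P[m],n+" stone")
    m=box(490,710,-320,-200,5,50); rect(P[m],n+" holder")
    m=box(540,650,-135,-30,38,56); rect(P[m],n+" handle")
    m=box(540,650,-135,-30,9,56); rect(P[m],n+" tray+")
    m=box(540,650,-135,-30,7,20); rect(P[m],n+" rim/plate")
A=cv2.imread("pics/scene0.png")[120:320,120:440];B=cv2.imread("pics/top0.png")[120:290,170:400]
cv2.imwrite("pics/a.png",np.vstack([cv2.resize(A,(480,300),interpolation=2),cv2.resize(B,(480,300),interpolation=2)]))
E
```

```text
scene stone 2050 mean [ 593.9 -260.5   44.8] rect [ 601.2 -263.1] [ 61.2 174.2] 77.5 pca 167.8 z sd 1.21
scene holder 3418 mean [ 581.5 -251.    34.4] rect [ 600.4 -262. ] [ 79.8 194.1] 77.9 pca 170.7 z sd 14.39
scene handle 360 mean [595.  -84.8  44.7] rect [598.7 -85.7] [24.  61.4] 88.0 pca 177.3 z sd 2.25
scene tray+ 1603 mean [591.1 -82.7  20.8] rect [595.8 -83.2] [ 90.3 101. ] 88.3 pca -173.5 z sd 13.93
scene rim/plate 1214 mean [590.1 -81.9  11.5] rect [595.9 -83.2] [ 90.4 101. ] 88.5 pca -165.0 z sd 1.91
top stone 1948 mean [ 598.7 -263.2   44.2] rect [ 600.  -263.6] [ 60. 170.] 77.8 pca 167.6 z sd 1.45
top holder 2759 mean [ 597.7 -262.    35.5] rect [ 599.5 -263.5] [ 79.9 191.2] 77.8 pca 167.8 z sd 14.58
top handle 272 mean [597.2 -87.3  44.3] rect [598.2 -86.9] [24.  59.2] 86.6 pca 176.7 z sd 1.94
top tray+ 994 mean [596.1 -87.8  20.9] rect [595.2 -83.8] [90.1 98.1] 88.3 pca 174.0 z sd 14.74
top rim/plate 791 mean [595.9 -87.   11.1] rect [595.1 -83.8] [90.1 98.1] 88.3 pca 146.7 z sd 1.83
```

View pics/a.png

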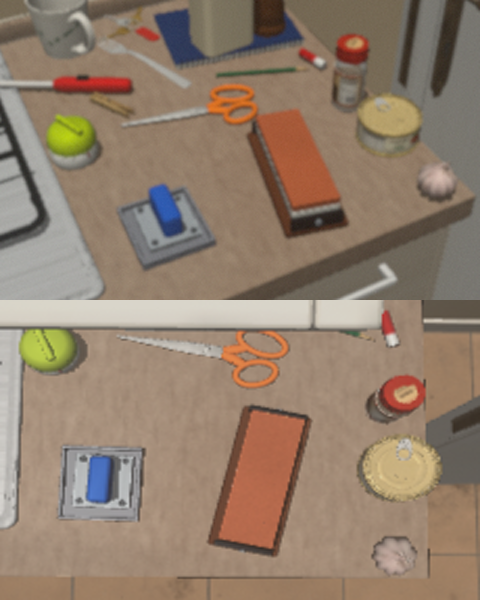

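>>> {"api": "play_rows", "payload": {
  "targets": [
    [0,2.2,-1.6,0,1],
    [0,5.5,-4,0,3],
    [0,9.3,-6.8,0,5],
    [0,13.2,-9.6,0,8],
    [0,17,-12.3,0,10],
    [0,20.9,-15.1,0,12],
    [0,24.7,-17.9,0,14],
    [0,28.6,-20.7,0,16],
    [0,32.4,-23.5,0,18],
    [0,36.3,-26.3,0,19.4]
  ]
}}

```text
clock: 1.9
eef_pos: [458.4, -267.4, 256.6]
tool_rot: [3.141, -0.001, -0.054]
force: [1.2, -0.7, 0.1]
width: 85.6
gripper_force: 0.0
```

```bash
cat >> h.py <<'E'
def go(x,y,z,yaw):
    s=ctrl.read_state(); p=np.array(s["eef_pos"]); r=s["tool_rot"]; t=r[2]
    d=np.array([x,y,z])-p
    print("t",round(s["clock"],2),"pos",np.round(p,1),"rot",np.round(np.degrees(r),1),"F",np.round(s["force"],1),"w",round(s["width"],1),"gf",round(s["gripper_force"],1))
    print(" shift cm:",np.round([d[0]*np.cos(t)+d[1]*np.sin(t),d[0]*np.sin(t)-d[1]*np.cos(t),-d[2]],1)/1 if 0 else np.round(np.array([d[0]*np.cos(t)+d[1]*np.sin(t),d[0]*np.sin(t)-d[1]*np.cos(t),-d[2]])/10,2),"spin",round((np.degrees(t)-yaw+180)%360-180,1))
E
python3 -c "
from h import *
go(598.4,-86.3,120,-3); print(ctrl.finger_overhang)"
```

```text
t 1.9 pos [ 458.4 -267.4  256.6] rot [180.   -0.   -3.1] F [ 1.2 -0.7  0.1] w 85.6 gf 0.0
 shift cm: [ 13.   -18.84  13.66] spin -0.1
25.0
```

>>> {"api": "play_rows", "payload": {
  "targets": [
    [0,2,-2.9,1.5,0],
    [0,4.4,-6.4,4,0],
    [0,6.8,-9.8,6.5,0],
    [0,9,-13,9,0],
    [0,11,-16,11.5,0],
    [0,12.4,-18,13.5,0],
    [0,13,-18.8,14.5,0],
    [0,13,-18.8,14.5,0]
  ]
}}

```text
clock: 2.7
eef_pos: [596.9, -86.8, 110.0]
tool_rot: [-3.141, 0.002, -0.051]
force: [-0.4, 0.6, 0.2]
width: 85.4
gripper_force: 0.0
```

```bash
python3 -c "
from h import *
go(598.4,-86.3,41,-3)
for cam in('scene','top'):
    im,d=ctrl.get_image(cam); cv2.imwrite('pics/%s1.png'%cam,im[:,:,::-1])
A=cv2.imread('pics/scene1.png')[150:320,150:380];B=cv2.imread('pics/top1.png')[120:290,170:400]
cv2.imwrite('pics/b.png',np.hstack([cv2.resize(A,(400,300),interpolation=2),cv2.resize(B,(400,300),interpolation=2)]))"
```

```text
t 2.7 pos [596.9 -86.8 110. ] rot [-1.8e+02  1.0e-01 -2.9e+00] F [-0.4  0.6  0.2] w 85.4 gf 0.0
 shift cm: [ 0.15 -0.06  6.9 ] spin 0.1
```

View pics/b.png

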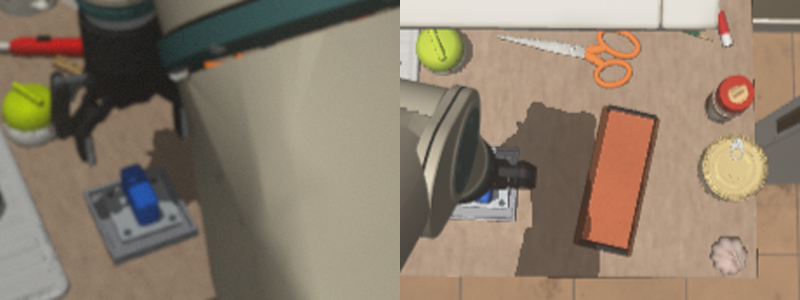

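The gripper stands over the blue handle (about (140,195) left crop), jaws on either side of it. Descending and closing.

>>> {"api": "play_rows", "payload": {
  "targets": [
    [0,0.15,-0.05,1,0],
    [0,0.15,-0.05,2.5,0],
    [0,0.15,-0.05,4,0],
    [0,0.15,-0.05,5.3,0],
    [0,0.15,-0.05,6.3,0],
    [0,0.15,-0.05,6.8,0],
    [0,0.15,-0.05,6.8,0]
  ]
}}

```text
clock: 3.5
eef_pos: [598.1, -87.6, 42.3]
tool_rot: [-3.141, 0.002, -0.053]
force: [-0.2, -0.3, 0.2]
width: 85.3
gripper_force: 0.0
```

>>> {"api": "play_rows", "payload": {
  "targets": [
    [0.4,0,0,0,0],
    [0.7,0,0,0,0],
    [1,0,0,0,0],
    [1,0,0,0,0],
    [1,0,0,0,0],
    [1,0,0,0,0],
    [1,0,0,0,0],
    [1,0,0,0,0]
  ]
}}

```text
clock: 4.3
eef_pos: [599.2, -87.4, 44.0]
tool_rot: [-3.141, -0.001, -0.053]
force: [-0.2, 1.5, 6.6]
width: 22.9
gripper_force: 60.3
```

>>> {"api": "play_rows", "payload": {
  "targets": [
    [1,0,0,-0.5,0],
    [1,0,0,-1.5,0],
    [1,0,0,-3,0],
    [1,0,0,-4.5,0],
    [1,0,0,-5.8,0],
    [1,0,0,-6.5,0],
    [1,0,0,-6.5,0],
    [1,0,0,-6.5,0]
  ]
}}

```text
clock: 5.1
eef_pos: [598.5, -87.6, 108.3]
tool_rot: [-3.141, 0.0, -0.053]
force: [-0.7, -0.0, -2.4]
width: 22.8
gripper_force: 59.5
```

```bash
cat > look.py <<'E'
from h import *
import sys
tag=sys.argv[1]
s=ctrl.read_state(); p=np.array(s["eef_pos"])
for cam in('scene','top'):
    im,d=ctrl.get_image(cam); P=cloud(cam,d); cv2.imwrite(f'pics/{cam}{tag}.png',im[:,:,::-1])
    h=cv2.cvtColor(im,cv2.COLOR_RGB2HSV)
    near=(d>0)&(np.abs(P[...,0]-p[0])<70)&(np.abs(P[...,1]-p[1])<70)&(P[...,2]<p[2]+25)&(P[...,2]>p[2]-60)
    blue=near&(h[...,0]>100)&(h[...,0]<125)&(h[...,1]>120)
    q=P[blue]
    for nm,q in(("blue",P[blue]),("all",P[near])):
        if len(q)>5: print(cam,nm,len(q),"med",np.round(np.median(q,0),1),"lo/hi",np.round(np.percentile(q,[1,99],axis=0),1).tolist())
    for r in ctrl.trace(cam,"block")[:1]:
        m=r["pixels"]&(d>0); q=P[m]; print(cam,"block",round(r["confidence"],2),r["bbox"],np.round(np.percentile(q,[1,50,99],axis=0),1).tolist())
print(np.round(p,1),np.round(s["force"],1),np.round(s["torque"],2))
E
python3 look.py 2; python3 -c "
from h import *
A=cv2.imread('pics/scene2.png')[170:320,150:350];B=cv2.imread('pics/top2.png')[170:290,170:330]
cv2.imwrite('pics/c.png',np.hstack([cv2.resize(A,(400,300),interpolation=2),cv2.resize(B,(400,300),interpolation=2)]))
go(0,0,0,0)"
```

```text
scene blue 417 med [579.2 -86.4 109. ] lo/hi [[567.3, -97.8, 84.5], [620.9, -75.0, 112.2]]
scene all 1512 med [586.6 -84.   93.1] lo/hi [[562.5, -119.8, 69.2], [629.2, -54.5, 132.5]]
scene block 0.64 [204.8, 215.7, 254.9, 265.1] [[562.2, -119.3, 0.3], [579.9, -83.9, 77.6], [673.1, -55.6, 112.2]]
top blue 8 med [570.2 -94.8 106.4] lo/hi [[568.2, -98.5, 104.5], [572.5, -90.4, 109.2]]
top all 238 med [ 573.9 -107.5   75. ] lo/hi [[561.2, -121.5, 69.8], [628.9, -64.2, 129.4]]
top block 0.76 [211.8, 205.4, 234.1, 239.7] [[561.2, -121.7, 3.0], [574.7, -109.6, 75.0], [628.8, -85.1, 132.3]]
[598.5 -87.6 108.3] [-0.7 -0.  -2.4] [ 0.01  0.01 -0.02]
t 5.3 pos [598.2 -87.6 107.6] rot [-1.8e+02  1.0e-01 -3.0e+00] F [-0.5 -0.2 -1.8] w 23.3 gf 59.5
 shift cm: [-60.2   -5.59  10.76] spin -3.0
```

View pics/c.png

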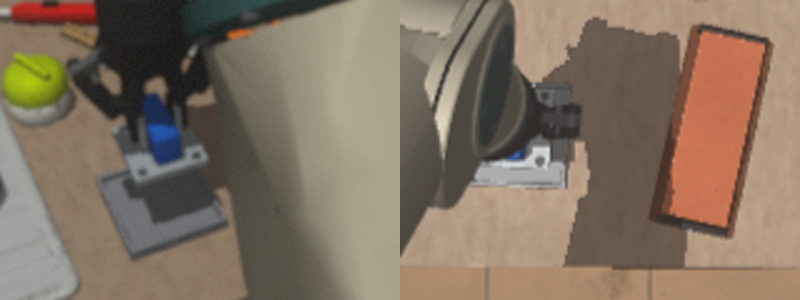

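The block is held level, its plate at about (165,160) in the left crop above the empty tray. Next: over the near end of the stone.

```bash
python3 -c "
from h import *
go(551.4,-252.7,105,-12.3)"
```

```text
t 5.3 pos [598.2 -87.6 107.6] rot [-1.8e+02  1.0e-01 -3.0e+00] F [-0.5 -0.2 -1.8] w 23.3 gf 59.5
 shift cm: [-3.8  16.73  0.26] spin 9.3
```

>>> {"api": "play_rows", "payload": {
  "targets": [
    [1,-0.3,1.3,0,0.8],
    [1,-0.9,4,0,2.4],
    [1,-1.7,7.3,0,4.4],
    [1,-2.5,10.8,0,6.2],
    [1,-3.1,13.8,0,7.8],
    [1,-3.6,15.8,0.1,8.8],
    [1,-3.8,16.7,0.2,9.3],
    [1,-3.8,16.7,0.2,9.3],
    [1,-3.8,16.7,0.2,9.3]
  ]
}}

```text
clock: 6.2
eef_pos: [552.2, -251.2, 106.1]
tool_rot: [-3.14, 0.0, -0.214]
force: [0.3, 0.3, -2.0]
width: 22.8
gripper_force: 59.5
```

```bash
python3 look.py 3; python3 -c "
from h import *
go(551.4,-252.7,85,-12.3)
A=cv2.imread('pics/scene3.png')[170:320,220:420];B=cv2.imread('pics/top3.png')[170:290,220:380]
cv2.imwrite('pics/d.png',np.hstack([cv2.resize(A,(400,300),interpolation=2),cv2.resize(B,(400,300),interpolation=2)]))"
```

```text
scene blue 373 med [ 532.8 -246.8  106.5] lo/hi [[521.1, -261.8, 81.8], [572.0, -234.4, 110.2]]
scene all 1305 med [ 541.3 -237.8   91.8] lo/hi [[516.9, -273.3, 46.4], [590.4, -214.2, 130.2]]
scene block 0.88 [302.1, 205.7, 341.2, 251.1] [[516.8, -274.9, 67.3], [534.3, -238.9, 75.9], [587.4, -215.1, 109.7]]
top block 0.46 [348.1, 256.4, 370.9, 277.5] [[481.0, -433.2, -0.3], [501.8, -408.3, 32.5], [523.9, -389.6, 49.2]]
[ 552.2 -251.2  106.1] [ 0.3  0.3 -2. ] [ 0.06 -0.03 -0.02]
t 6.4 pos [ 552.6 -250.8  106.3] rot [-180.    -0.   -12.2] F [-0.4  0.1 -1.7] w 23.0 gf 59.5
 shift cm: [-0.07  0.21  2.13] spin 0.1
```

View pics/d.png

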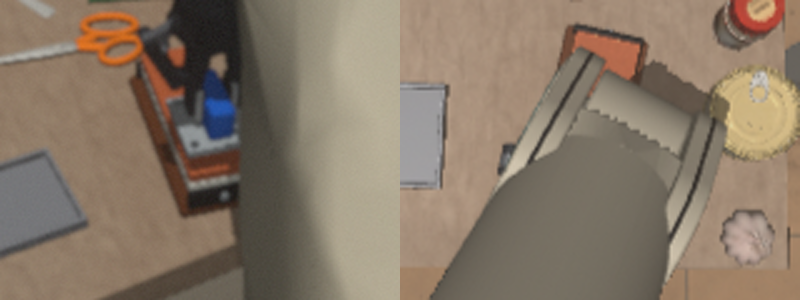

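The block hangs level and in line above the near end of the stone (plate near edge at about (215,150) left crop). Lowering slowly.

>>> {"api": "play_rows", "payload": {
  "targets": [
    [1,0,0.1,0.3,0.1],
    [1,-0.05,0.15,0.8,0.1],
    [1,-0.05,0.15,1.3,0.1],
    [1,-0.05,0.15,1.6,0.1],
    [1,-0.05,0.15,1.7,0.1],
    [1,-0.05,0.15,1.75,0.1],
    [1,-0.05,0.15,1.8,0.1],
    [1,-0.05,0.15,1.8,0.1]
  ]
}}

```text
clock: 7.2
eef_pos: [551.2, -253.8, 88.4]
tool_rot: [3.142, -0.0, -0.217]
force: [0.0, 0.1, -1.4]
width: 23.1
gripper_force: 59.5
```

```bash
python3 -c "
from h import *
go(551.4,-252.7,85,-12.3)"
```

```text
t 7.2 pos [ 551.2 -253.8   88.4] rot [180.   -0.  -12.4] F [ 0.   0.1 -1.4] w 23.1 gf 59.5
 shift cm: [-0.01 -0.12  0.34] spin -0.1
```

>>> {"api": "play_rows", "payload": {
  "targets": [
    [1,0,0,0.1,0],
    [1,0,0,0.2,0],
    [1,0,0,0.3,0],
    [1,0,0,0.3,0],
    [1,0,0,0.3,0]
  ]
}}

```text
clock: 7.7
eef_pos: [551.1, -253.8, 85.3]
tool_rot: [-3.142, 0.0, -0.217]
force: [-0.4, 0.1, -1.3]
width: 23.2
gripper_force: 59.5
```

>>> {"api": "play_rows", "payload": {
  "targets": [
    [1,0,0,0.1,0],
    [1,0,0,0.1,0],
    [1,0,0,0.1,0]
  ]
}}

```text
clock: 8.0
eef_pos: [551.2, -253.9, 84.6]
tool_rot: [3.142, -0.0, -0.217]
force: [-1.1, 0.1, 0.3]
width: 23.0
gripper_force: 59.9
```

>>> {"api": "play_rows", "payload": {
  "targets": [
    [1,0,0,0.1,0],
    [1,0,0,0.1,0],
    [1,0,0,0.1,0]
  ]
}}

```text
clock: 8.3
eef_pos: [551.2, -253.8, 83.5]
tool_rot: [3.142, -0.0, -0.217]
force: [-0.8, 0.5, 2.9]
width: 22.9
gripper_force: 60.1
```

>>> {"api": "play_rows", "payload": {
  "targets": [
    [1,0,0,0.1,0],
    [1,0,0,0.15,0],
    [1,0,0,0.15,0],
    [1,0,0,0.15,0]
  ]
}}

```text
clock: 8.7
eef_pos: [551.2, -253.9, 82.0]
tool_rot: [3.142, -0.0, -0.217]
force: [-1.6, 0.6, 6.1]
width: 22.7
gripper_force: 60.4
```

```bash
python3 -c "
from h import *
F=[];Z=[];X=[]
for i in range(6):
    ctrl.get_image('scene'); s=ctrl.read_state();F.append(s['force'][2]);Z.append(s['eef_pos']);
print(np.round(F,1),np.round(np.mean(Z,0),2),np.round(np.std(Z,0),2))
go(600.3+50*.977,-263.4-50*.213,82,-12.3); print(s['tool_rot'])
go(551.4,-252.7,82,-12.3)
im,d=ctrl.get_image('scene');P=cloud('scene',d);p=np.array(s['eef_pos'])
h=cv2.cvtColor(im,cv2.COLOR_RGB2HSV)
red=(d>0)&(np.abs(P[...,0]-600)<95)&(np.abs(P[...,1]+263)<55)&(P[...,2]>25)&(P[...,2]<55)&(h[...,0]<14)&(h[...,1]>120)&(h[...,2]>130)
a=np.load('scene0.npz');Q=a['P']; print('stone z now',np.round(np.median(P[red][:,2]),2),'before',np.round(np.median(Q[red][:,2]),2),red.sum())
cv2.imwrite('pics/e.png',cv2.resize(im[170:300,230:400,::-1],(600,459),interpolation=2))
"
```

```text
[5.3 6.5 5.8 4.6 4.9 5.7] [ 551.19 -253.86   82.06] [0.01 0.01 0.01]
t 9.0 pos [ 551.2 -253.9   82.1] rot [180.   -0.  -12.4] F [-1.7  0.3  5.7] w 22.7 gf 60.4
 shift cm: [10.   -0.14  0.01] spin -0.1
[ 3.14155527e+00 -2.42308160e-04 -2.16884073e-01]
t 9.0 pos [ 551.2 -253.9   82.1] rot [180.   -0.  -12.4] F [-1.7  0.3  5.7] w 22.7 gf 60.4
 shift cm: [-0.   -0.12  0.01] spin -0.1
stone z now 41.72 before 44.72 122
```

View pics/e.png

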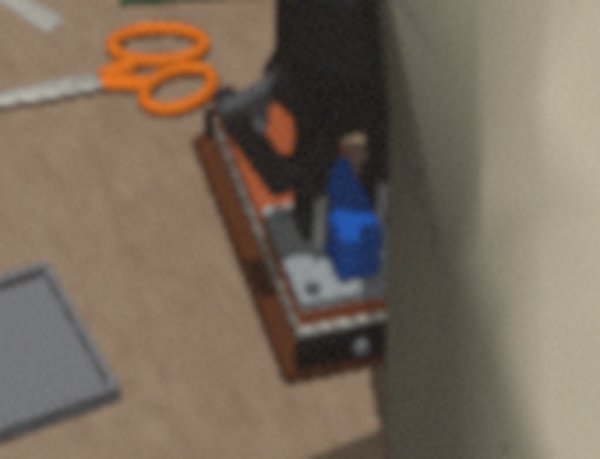

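Stone is 3 mm down (41.7 vs 44.7), but a red strip at about (340,310) shows the plate is still short of the near end; measuring that.

```bash
python3 -c "
from h import *
im,d=ctrl.get_image('scene');P=cloud('scene',d)
y=np.radians(-12.35);u=np.array([np.cos(y),np.sin(y)]);v=np.array([-u[1],u[0]])
q=P[...,:2]-[600.3,-263.4]; U=q@u;V=q@v
for c in (310,314,318,322,326,330,334):
  print(c,[(r,int(U[r,c]),int(V[r,c]),round(float(P[r,c,2])),im[r,c].tolist()) for r in range(246,274,1)][4:22])
" | cut -c1-900
```

```text
310 [(250, -55, 30, 36, [105, 88, 78]), (251, -57, 31, 35, [104, 84, 75]), (252, -54, 30, 29, [97, 81, 72]), (253, -55, 30, 27, [100, 88, 80]), (254, -56, 30, 26, [98, 90, 82]), (255, -665, 228, 698, [89, 83, 74]), (256, -58, 30, 23, [88, 78, 70]), (257, -49, 28, 11, [81, 66, 57]), (258, -51, 28, 10, [84, 66, 56]), (259, -54, 29, 11, [84, 60, 47]), (260, -56, 30, 11, [83, 54, 41]), (261, -59, 30, 11, [84, 56, 37]), (262, -60, 31, 10, [87, 55, 38]), (263, -61, 31, 8, [86, 51, 34]), (264, -65, 32, 10, [89, 55, 35]), (265, -67, 33, 10, [88, 54, 39]), (266, -71, 34, 11, [89, 53, 36]), (267, -71, 34, 8, [88, 55, 36])]
314 [(250, -70, 28, 50, [141, 144, 148]), (251, -73, 28, 50, [136, 141, 140]), (252, -75, 29, 50, [130, 134, 134]), (253, -76, 29, 49, [116, 118, 119]), (254, -78, 30, 48, [107, 106, 105]), (255, -78, 30, 46, [102, 92, 90]), (256, -80, 31, 46, [100, 81, 75]), (257, -78, 30, 41, [95, 70, 61]), (258, -80, 30, 40, [97, 70, 59]), (259, -77, 29, 35, [102, 75, 62]), (260, -80, 30, 36, [108, 84, 73]), (261, -81, 30, 33, [116, 97, 85]), (262, -79, 30, 29, [116, 104, 94]), (263, -80,
[... 2620 characters left out ...]
[42, 42, 39]), (266, -93, 4, 26, [57, 57, 57]), (267, -92, 4, 22, [68, 68, 67])]
334 [(250, -78, -6, 49, [73, 75, 76]), (251, -82, -4, 50, [76, 77, 78]), (252, -85, -3, 51, [79, 80, 80]), (253, -86, -3, 50, [77, 76, 72]), (254, -85, -3, 47, [78, 66, 62]), (255, -82, -5, 40, [83, 57, 47]), (256, -84, -4, 40, [81, 49, 33]), (257, -84, -4, 38, [86, 53, 40]), (258, -85, -4, 36, [98, 75, 64]), (259, -82, -5, 31, [108, 97, 88]), (260, -84, -5, 30, [102, 101, 92]), (261, -82, -6, 24, [81, 81, 75]), (262, -87, -4, 28, [51, 49, 43]), (263, -89, -3, 27, [30, 27, 25]), (264, -91, -3, 27, [29, 24, 23]), (265, -94, -2, 28, [43, 42, 43]), (266, -93, -2, 24, [56, 55, 53]), (267, -94, -2, 23, [62, 62, 62])]
```

The brown strip lies at U ≈ -84 for z from 35 to 42 mm, so it is the stone's own end face. The plate edge is also at about -84, so it is level with the near end. Stroke to the far end.

>>> {"api": "play_rows", "payload": {
  "targets": [
    [1,0.15,0,0,0],
    [1,0.4,-0.02,0,0],
    [1,0.65,-0.04,0,0],
    [1,0.9,-0.06,0,0],
    [1,1.15,-0.08,0,0],
    [1,1.4,-0.1,0,0],
    [1,1.65,-0.1,0,0],
    [1,1.9,-0.1,0,0],
    [1,2.15,-0.1,0,0],
    [1,2.4,-0.1,0,0]
  ]
}}

```text
clock: 10.1
eef_pos: [572.4, -257.8, 81.5]
tool_rot: [-3.141, 0.005, -0.217]
force: [-6.0, 0.1, 6.3]
width: 23.3
gripper_force: 60.6
```

>>> {"api": "play_rows", "payload": {
  "targets": [
    [1,0.25,0,-0.01,0],
    [1,0.5,0,-0.02,0],
    [1,0.75,0,-0.03,0],
    [1,1.0,0,-0.03,0],
    [1,1.25,0,-0.03,0],
    [1,1.5,0,-0.03,0],
    [1,1.75,0,-0.03,0],
    [1,2.0,0,-0.03,0],
    [1,2.25,0,-0.03,0],
    [1,2.5,0,-0.03,0]
  ]
}}

```text
clock: 11.1
eef_pos: [597.0, -263.2, 81.8]
tool_rot: [-3.141, 0.005, -0.217]
force: [-5.6, -0.1, 5.9]
width: 22.9
gripper_force: 60.6
```

>>> {"api": "play_rows", "payload": {
  "targets": [
    [1,0.25,0,0,0],
    [1,0.5,0,0,0],
    [1,0.75,0,0,0],
    [1,1.0,0,0,0],
    [1,1.25,0,0,0],
    [1,1.5,0,0,0],
    [1,1.75,0,0,0],
    [1,2.0,0,0,0],
    [1,2.25,0,0,0],
    [1,2.5,0,0,0]
  ]
}}

```text
clock: 12.1
eef_pos: [621.5, -268.7, 81.8]
tool_rot: [-3.142, 0.004, -0.217]
force: [-4.8, 0.6, 6.0]
width: 23.0
gripper_force: 60.6
```

>>> {"api": "play_rows", "payload": {
  "targets": [
    [1,0.25,0,0,0],
    [1,0.5,0,0,0],
    [1,0.75,0,0,0],
    [1,1.0,0,0,0],
    [1,1.25,0,0,0],
    [1,1.5,0,0,0],
    [1,1.75,0,0,0],
    [1,2.0,0,0,0],
    [1,2.25,0,0,0],
    [1,2.5,0,0,0]
  ]
}}

```text
clock: 13.1
eef_pos: [646.1, -274.2, 81.8]
tool_rot: [3.142, 0.004, -0.217]
force: [-5.1, 0.6, 6.0]
width: 23.3
gripper_force: 60.6
```

>>> {"api": "play_rows", "payload": {
  "targets": [
    [1,0.15,0,0,0],
    [1,0.2,0,0,0],
    [1,0.2,0,0,0],
    [1,0.2,0,0,0]
  ]
}}

```text
clock: 13.5
eef_pos: [648.2, -274.6, 81.9]
tool_rot: [3.141, 0.004, -0.217]
force: [-4.5, 0.9, 5.1]
width: 23.0
gripper_force: 60.5
```

```bash
cat >> h.py <<'E'
def uv(z=82):
    s=ctrl.read_state();p=np.array(s["eef_pos"]);y=np.radians(-12.35);u=np.array([np.cos(y),np.sin(y)])
    q=p[:2]-[600.3,-263.4]; print("U",round(q@u,1),"V",round(-q[0]*u[1]+q[1]*u[0],1),"z",round(p[2],1),"F",np.round(s["force"],1))
E
python3 -c "
from h import *
uv()
P=cloud('top',ctrl.get_image('top')[1]) 
im,d=ctrl.get_image('scene');P=cloud('scene',d)
y=np.radians(-12.35);u=np.array([np.cos(y),np.sin(y)]);v=np.array([-u[1],u[0]])
q=P[...,:2]-[600.3,-263.4]; U=q@u;V=q@v;Z=P[...,2]
b=(d>0)&(abs(V)<31)
pl=b&(Z>46)&(Z<55)&(U>0)&(U<95); st=b&(Z>38)&(Z<46)&(U>-90)&(U<90)
print('plate U range',np.percentile(U[pl],[1,5,95,99]).round(1),pl.sum(),'stone',np.percentile(U[st],[1,99]).round(1),np.median(Z[st&(U<0)]).round(2))
cv2.imwrite('pics/f.png',cv2.resize(im[150:280,230:400,::-1],(600,459),interpolation=2))
"
```

```text
U 49.2 V -0.7 z 81.9 F [-4.5  0.9  5.1]
plate U range [12.8 13.8 76.7 81.8] 357 stone [-84.   53.3] 41.65
```

View pics/f.png

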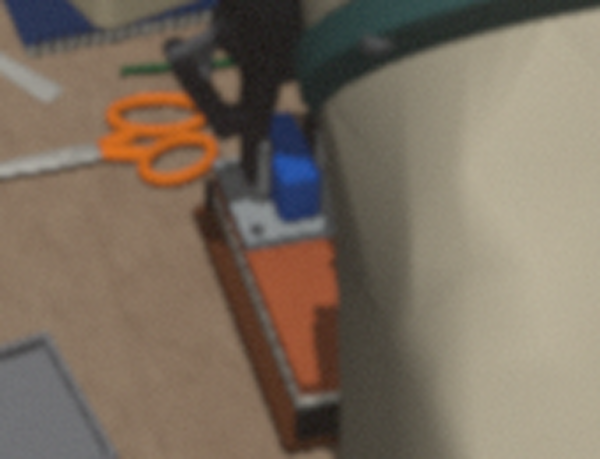

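The plate is at the far end, its rear edge at U ≈ 14, and the stone is 3 mm down. One last millimetre, then back.

>>> {"api": "play_rows", "payload": {
  "targets": [
    [1,0.1,0,0,0],
    [1,0.1,0,0,0],
    [1,0,0,0,0],
    [1,-0.25,0,0,0],
    [1,-0.5,0,0.01,0],
    [1,-0.75,0,0.02,0],
    [1,-1.0,0,0.02,0],
    [1,-1.25,0,0.02,0],
    [1,-1.5,0,0.02,0],
    [1,-1.75,0,0.02,0]
  ]
}}

```text
clock: 14.6
eef_pos: [633.3, -270.8, 82.2]
tool_rot: [3.142, -0.001, -0.217]
force: [5.1, -1.1, 5.6]
width: 22.9
gripper_force: 60.4
```

>>> {"api": "play_rows", "payload": {
  "targets": [
    [1,-0.25,0,0,0],
    [1,-0.5,0,0,0],
    [1,-0.75,0,0,0],
    [1,-1.0,0,0,0],
    [1,-1.25,0,0,0],
    [1,-1.5,0,0,0],
    [1,-1.75,0,0,0],
    [1,-2.0,0,0,0],
    [1,-2.25,0,0,0],
    [1,-2.5,0,0,0]
  ]
}}

```text
clock: 15.6
eef_pos: [608.9, -265.4, 82.2]
tool_rot: [3.142, -0.001, -0.217]
force: [4.3, -1.4, 4.8]
width: 23.5
gripper_force: 60.4
```

>>> {"api": "play_rows", "payload": {
  "targets": [
    [1,-0.25,0,0.01,0],
    [1,-0.5,0,0.02,0],
    [1,-0.75,0,0.02,0],
    [1,-1.0,0,0.02,0],
    [1,-1.25,0,0.02,0],
    [1,-1.5,0,0.02,0],
    [1,-1.75,0,0.02,0],
    [1,-2.0,0,0.02,0],
    [1,-2.25,0,0.02,0],
    [1,-2.5,0,0.02,0]
  ]
}}

```text
clock: 16.6
eef_pos: [584.6, -260.1, 82.1]
tool_rot: [3.141, -0.002, -0.217]
force: [6.1, -1.4, 6.7]
width: 23.3
gripper_force: 60.4
```

>>> {"api": "play_rows", "payload": {
  "targets": [
    [1,-0.25,0,0,0],
    [1,-0.5,0,0,0],
    [1,-0.75,0,0,0],
    [1,-1.0,0,0,0],
    [1,-1.25,0,0,0],
    [1,-1.5,0,0,0],
    [1,-1.75,0,0,0],
    [1,-2.0,0,0,0],
    [1,-2.25,0,0,0],
    [1,-2.5,0,0,0]
  ]
}}

```text
clock: 17.6
eef_pos: [560.2, -254.7, 82.1]
tool_rot: [3.141, -0.002, -0.217]
force: [5.3, -0.2, 5.7]
width: 23.0
gripper_force: 60.4
```

```bash
python3 -c "
from h import *
uv()"
```

```text
U -41.0 V -0.1 z 82.1 F [ 5.3 -0.2  5.7]
```

>>> {"api": "play_rows", "payload": {
  "targets": [
    [1,-0.25,0,0,0],
    [1,-0.5,0,0,0],
    [1,-0.75,0,0,0],
    [1,-0.93,0,0,0],
    [1,-0.93,0,0,0],
    [1,-0.93,0,0,0],
    [1,-0.93,0,0,0]
  ]
}}

```text
clock: 18.3
eef_pos: [550.7, -252.6, 81.9]
tool_rot: [3.142, -0.001, -0.217]
force: [3.9, -0.4, 5.2]
width: 23.2
gripper_force: 60.5
```

```bash
python3 -c "
from h import *
uv()
im,d=ctrl.get_image('scene');P=cloud('scene',d)
y=np.radians(-12.35);u=np.array([np.cos(y),np.sin(y)]);v=np.array([-u[1],u[0]])
q=P[...,:2]-[600.3,-263.4]; U=q@u;V=q@v;Z=P[...,2]
b=(d>0)&(abs(V)<28)
pl=b&(Z>48)&(Z<52)&(U>-95)&(U<0); st=b&(Z>30)&(Z<39)&(U>-90)&(U<-60)
print('plate U',np.percentile(U[pl],[1,3,5]).round(1),'stone face',np.median(U[st]).round(1),np.percentile(U[st],[3]).round(1))
uv()"
```

```text
U -50.7 V -0.1 z 81.9 F [ 3.9 -0.4  5.2]
plate U [-86.4 -85.5 -84.9] stone face -83.7 [-85.6]
U -50.7 V -0.1 z 81.9 F [ 4.1 -1.5  4.5]
```

Level with the near end again. Lifting off.

>>> {"api": "play_rows", "payload": {
  "targets": [
    [1,0,0,-0.2,0],
    [1,0,0,-0.5,0],
    [1,0,0,-1,0],
    [1,0,0,-1.7,0],
    [1,0,0,-2.5,0],
    [1,0,0,-3,0],
    [1,0,0,-3.2,0],
    [1,0,0,-3.2,0]
  ]
}}

```text
clock: 19.15
eef_pos: [550.7, -252.7, 114.2]
tool_rot: [3.142, -0.001, -0.217]
force: [-0.4, -0.1, -2.8]
width: 23.1
gripper_force: 59.5
```

```bash
python3 -c "
from h import *
go(595.4,-83.6,112,-1.7)"
```

```text
t 19.15 pos [ 550.7 -252.7  114.2] rot [180.   -0.  -12.4] F [-0.4 -0.1 -2.8] w 23.1 gf 59.5
 shift cm: [  0.73 -17.47   0.22] spin -10.7
```

>>> {"api": "play_rows", "payload": {
  "targets": [
    [1,0.05,-1.3,0,-0.8],
    [1,0.15,-4,0,-2.6],
    [1,0.3,-7.5,0,-4.8],
    [1,0.45,-11,0,-7],
    [1,0.6,-14.2,0,-9],
    [1,0.7,-16.4,0,-10.2],
    [1,0.73,-17.4,0,-10.7],
    [1,0.73,-17.4,0,-10.7],
    [1,0.73,-17.4,0,-10.7]
  ]
}}

```text
clock: 20.05
eef_pos: [594.6, -85.6, 113.6]
tool_rot: [3.14, 0.001, -0.031]
force: [0.3, -0.6, -2.8]
width: 23.1
gripper_force: 59.4
```

```bash
python3 -c "
from h import *
go(595.4,-83.6,44,-1.7)"
```

```text
t 20.05 pos [594.6 -85.6 113.6] rot [179.9   0.   -1.8] F [ 0.3 -0.6 -2.8] w 23.1 gf 59.4
 shift cm: [ 0.07 -0.2   6.96] spin -0.1
```

Down to about 3 mm above the floor, then a slow touch.

>>> {"api": "play_rows", "payload": {
  "targets": [
    [1,0.05,-0.15,1,-0.1],
    [1,0.05,-0.15,2.5,-0.1],
    [1,0.05,-0.15,4,-0.1],
    [1,0.05,-0.15,5.2,-0.1],
    [1,0.05,-0.15,6,-0.1],
    [1,0.05,-0.15,6.4,-0.1],
    [1,0.05,-0.15,6.6,-0.1],
    [1,0.05,-0.15,6.7,-0.1],
    [1,0.05,-0.15,6.7,-0.1]
  ]
}}

```text
clock: 20.95
eef_pos: [596.0, -82.8, 47.1]
tool_rot: [3.142, -0.001, -0.028]
force: [-0.1, -0.4, -2.1]
width: 22.7
gripper_force: 59.4
```

>>> {"api": "play_rows", "payload": {
  "targets": [
    [1,0,0,0.1,0],
    [1,0,0,0.2,0],
    [1,0,0,0.2,0]
  ]
}}

```text
clock: 21.25
eef_pos: [595.7, -82.8, 44.8]
tool_rot: [-3.142, -0.0, -0.028]
force: [-0.3, -0.7, -2.5]
width: 23.3
gripper_force: 59.4
```

>>> {"api": "play_rows", "payload": {
  "targets": [
    [1,0,0,0.05,0],
    [1,0,0,0.1,0],
    [1,0,0,0.1,0],
    [1,0,0,0.1,0]
  ]
}}

```text
clock: 21.65
eef_pos: [595.7, -82.8, 44.0]
tool_rot: [-3.142, -0.0, -0.028]
force: [-1.2, 0.3, 2.0]
width: 23.1
gripper_force: 59.9
```

Touched down (force up by about 4 N). Opening gradually, then rising.

>>> {"api": "play_rows", "payload": {
  "targets": [
    [0.6,0,0,0,0],
    [0.4,0,0,0,0],
    [0.2,0,0,0,0],
    [0,0,0,0,0],
    [0,0,0,0,0],
    [0,0,0,0,0],
    [0,0,0,0,0],
    [0,0,0,0,0]
  ]
}}

```text
clock: 22.45
eef_pos: [595.7, -82.8, 43.7]
tool_rot: [-3.142, -0.0, -0.028]
force: [0.4, 0.1, 0.3]
width: 85.2
gripper_force: 0.0
```

>>> {"api": "play_rows", "payload": {
  "targets": [
    [0,0,0,-0.5,0],
    [0,0,0,-1.5,0],
    [0,0,0,-3.5,0],
    [0,0,0,-6.5,0],
    [0,0,0,-10,0],
    [0,0,0,-13,0],
    [0,0,0,-15,0],
    [0,0,0,-16,0],
    [0,0,0,-16,0]
  ]
}}

```text
clock: 23.35
eef_pos: [596.5, -82.9, 205.5]
tool_rot: [3.141, -0.003, -0.028]
force: [0.5, 0.7, -0.3]
width: 85.4
gripper_force: 0.0
```

```bash
python3 -c "
from h import *
im,d=ctrl.get_image('scene');P=cloud('scene',d)
h=cv2.cvtColor(im,cv2.COLOR_RGB2HSV)
b=(d>0)&(np.abs(P[...,0]-596)<50)&(np.abs(P[...,1]+84)<50)
for n,m in(('handle',b&(P[...,2]>38)&(P[...,2]<56)),('rim/plate',b&(P[...,2]>7)&(P[...,2]<20))):
    r=cv2.minAreaRect(P[m][:,:2].astype(np.float32)); print(n,np.round(P[m].mean(0),1),np.round(r[0],1),np.round(r[1],1),round(r[2],1),P[m][:,2].max().round(1))
s=ctrl.read_state();print(s['clock'],np.round(s['eef_pos'],1),s['width'])
t=ctrl.get_image('top')[0]
A=im[120:320,120:440,::-1];B=t[120:290,170:400,::-1]
cv2.imwrite('pics/g.png',np.vstack([cv2.resize(A,(480,300),interpolation=2),cv2.resize(B,(480,300),interpolation=2)]))"
```

```text
handle [591.3 -82.   44.7] [594.1 -83.3] [24.6 59.3] 87.1 48.6
rim/plate [587.8 -80.5  11.6] [596.2 -83.1] [ 90.3 100.7] 88.3 20.0
23.4 [595.7 -82.8 204.1] 85.62122267384625
```

View pics/g.png

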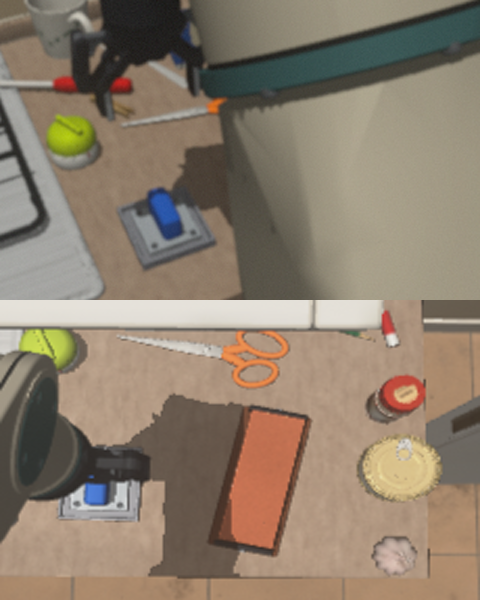

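The block lies flat in the tray, handle up (top crop about (165,215)), and the bystanders are where they were. The gripper is clear.

```bash
python3 -c "
from cell import ctrl
print(ctrl.finish_job())"
```

```text
the job is handed in; nothing more can be done
None
```

The block made one slow stroke to the far end of the stone and back, with the stone about 3 mm down by TCP height and wrist force (two camera checks agreed). It is back flat in its tray, handle up, nothing else visibly moved, and the job was handed in at about 23.5 s.

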